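# Lock the hold-down bar of the dish shaker with its clevis pin

### The arm

A 6-joint arm with a two-finger parallel gripper is mounted at the origin on a cart in front of the work surface, level with it; the furniture and walls round the work are solid. World frame = base frame: x ahead of the robot, y to its left, z up, the work surface at z = 0. Lengths are in m, angles in rad, forces in N, time in s.
With the tool pointing down it reaches from about 0.35 to 0.775 m from the base axis. Payload 5.5 kg.
Tool frame: the origin (TCP) lies on the centre line of the jaws, within the pads' length; the fingertips stand 11 mm ahead of it and the grasp point (between the pads) lies 8 mm behind it (env.tip_reach is the distance from the TCP to the fingertips, in m); z points along the fingers, x is the direction in which the jaws open and shut, and the axes are right-handed (so a half turn about z gives the same grasp; the last joint's range is limited). The gripper opens to 85 mm and grips with 20 to 120 N. Pads are 22 mm wide; open, the fingers measure 114 mm over their backs; the gripper's body (76 mm by 85 mm) begins 54 mm behind the grasp point. The pads swing forward as they close: fully open they stand 13 mm farther back than shut.
Start: joints at [-1.35, 0.313, 0.046, 1.304, 0, 1.431], TCP at [0.203, -0.538, 0.242] pointing down, gripper open.
Joint ranges: [-2.76, 2.76], [-0.86, 1.69], [-1.03, 1.26], [-2.2, 2.34], [-1.47, 1.5], [-3.14, 3.14]. Speed limits (rad/s): [2.57, 2.57, 3.14, 3.14, 3.14, 3.14].

### API

Orientations are given as a unit quaternion [w, x, y, z].
In Python, from workcell import env gives the robot as it stands.
- The arm moves only by the tool carry_out, never from a script. Its argument "moves" is one flat list of numbers, 7 for each row, row after row: the gripper command: -1 is shut, 1 is fully open, values between are in proportion, then the shift along the tool's x, y, z in m, then the turn, a rotation vector about the tool's x, y, z in degrees. A call has exactly 5 rows; each row shifts and turns the pose as measured when the row begins, along the tool's axes as they then stand; what a row does not reach is not made up. A row lasts 1/8 s, in which the tool goes at most 62.5 mm and 10.7 degrees, less where a joint would pass 70% of its speed; a pose out of reach is approached as far as the arm can. A call is refused whole if a number of a shift passes 0.0625 or a number of a turn 10.7, either way. A call with a gripper value outside its range is refused whole. The fingers move at their own pace and stop on an object; "squeeze" is the grip in N (left out, the last holds). Time passes only in rows, so rows that do not move let the fingers close, or fill a call up. It gives the time, the measured TCP pose, the force and the opening at its end, in the units of the state.
- env.get_state(): the state, without advancing time (a new reading comes with each control period).
- env.read_camera(name): name is "side" or "top" or "wrist"; returns the picture (384x512x3 uint8, red, green, blue); there is no depth.
- env.calibration(name): a dict with "camera_matrix" (3x3 intrinsics, pixels), "rvec" (rotation vector, rad) and "tvec" (3), from world to camera coordinates, as OpenCV has them; the wrist camera has in their place "hand_eye" (4x4, takes a point from camera to tool coordinates, whose origin is the TCP and whose axes are the tool frame's). Camera axes: x right, y down, z forward; pixel columns grow to the right and rows downward; lengths in m; the calibration is good to about 2 mm. A picture is of the moment at which its call begins: read the wrist's pose just before it. calibration takes no time and is no camera call.
- env.hand_in(): hands the job in, once; it reports no verdict.
The state is a dict: "clock": time; "joint_pos": joint angles; "qvel": joint speeds; "tau": joint torques, N m; "tcp_pos": TCP position; "orientation": TCP orientation; "wrist_force": force on the tool from outside, world axes, zero at the start; "ft_torque": the same for the moment, N m; "finger_gap": finger opening in m.
Only numpy, scipy, OpenCV 4.12 (cv2) and the standard library are available. Lean on these libraries where they do the work, as an engineer would, in place of code of your own. Each camera call takes 0.05 s, during which the arm holds its last target. There are 200 camera calls.

### The job

Swing the blue hold-down bar of the shaker down over the culture dishes until it is fully down and its steel eye sits in the fork. Then take the brass-headed pin from its stand and, from the side of the shaker that faces the robot, push it through the fork and the eye until its head is home against the fork, and leave the bar locked; do not disturb the dishes or the other things around.

Things in the scene. Friction and masses are not known exactly. Their poses are not given: they have to be found in the camera images.
- shaker: White bench shaker, fixed, aluminium platform 170 x 260 mm with its top at 60 mm. Origin: centre of its underside on the worktop; x from its front (two black knobs, towards the robot) to its back, y to its left. Along x = 0 stand the dishes (stack 93 mm across, top at 94 mm), a fork at the right end (y = -90 mm), the bar's hinge at the left end (y = +100 mm). With the bar down nothing is higher than 120 mm.
- fork_front (a point): Centre of the pin bore at the fork's front face, 106 mm above the worktop; axes as the shaker, the bore runs level along +x. Two aluminium cheeks, each 6 mm thick and 30 mm wide (y), tops 14 mm above the bore, with a 12 mm gap: 24 mm from front face to back face. Bores 12 mm across, chamfered.
- bar_hinge (a point): Centre of the hinge of the hold-down bar, 106 mm above the worktop, 190 mm from the bore's axis; axes as the shaker. The bar swings about the x axis and, when down, runs level from here along -y to the fork.
- bar (a joint): Hinge of the blue bar (16 mm wide, 14 mm thick): 0 = fully down on its hard stop, its eye then level with the fork's bores; grows as the bar is raised (1.2 rad at most). A stiff hinge: the bar stays where it is left and takes 1 to 4 N at the press pad to push down.
- bar_press (a point): Middle of the top of the grey ribbed press pad (28 x 26 mm) on top of the bar, 138 mm from the hinge along the bar and 12 mm above the bar's centre line; moves with the bar, x along the hinge axis.
- eye_hole (a point): Centre of the 12 mm bore of the steel eye at the bar's end (plate 8 mm thick, 30 x 26 mm), in the fork's gap when the bar is down. The eye has end play: it slides up to 2.5 mm either way along the bar with about 1 N of friction, so its bore is seldom in line with the fork's; the pin's tapered nose draws it into line, or may catch on its edge.
- pin: Loose clevis pin: steel shaft 10 mm across, 80 mm long, its last 10 mm tapering to a 4 mm nose; brass head 18 mm across, 5 mm thick; 40 to 70 g. Origin on the axis at the shoulder (shaft meets head); x towards the nose. It lies level in its stand, axis 42 mm above the worktop. Held by the shaft it goes in only until the fingers meet the fork; it then stays in the bores and is pushed home by its head.
- pin_tip (a point): End of the pin's nose, on the axis, 80 mm from the shoulder.
- pin_head (a point): Middle of the flat back of the pin's head, 5 mm behind the shoulder.
- pin_stand: Grey pin stand, fixed, base 86 x 50 x 6 mm; origin at the centre of its underside, x along the pin. Two uprights 6 mm thick at x = -28 and +28 mm carry the pin in slots open at the top, prongs 6 mm above the pin's axis; the head rests beside the upright at -28 mm; between the uprights the shaft is free for the fingers. The stand is left or right of the shaker.
- dish_low: Lower clear culture dish with lid, 93 mm across, 17 mm high, loose on the platform; origin at the centre of its underside.
- dish_top: Upper culture dish, the same, standing on the lower one.
- cup_red: Bystander: white sample cup with red lid, 58 mm across, 70 mm high, loose; origin at the centre of its underside. Leave it standing.
- marker_blue: Bystander: white marker with blue cap, 135 mm long, loose; leave it.
- dropper: Bystander: amber dropper bottle with black bulb, 34 mm across, 102 mm high, loose; leave it.

How it is judged:
On the way, in this order (a step that is already met when the one before it is completed fails the run):
1. the bar is fully down, the pin not yet in (value of joint bar below 0.02 rad and distance between pin and fork_front above 0.07 m), for 0.2 s.
2. the pin's nose has come out behind the fork, through fork and eye (x of pin_tip in the frame of fork_front above 0.026 m and y of pin_tip in the frame of fork_front between -0.006 and 0.006 m and z of pin_tip in the frame of fork_front between -0.006 and 0.006 m and angle between the x axis of pin and the x axis of fork_front, either way round below 0.2 rad and value of joint bar below 0.02 rad and x of pin in the frame of fork_front below -0.01 m), for 0.1 s.
At the end, for the whole second after the job is handed in: The bar is down (within 0.02 rad of its stop), the pin passes through fork and eye from the front, its shoulder within 4 mm of the fork's front face and within 6 mm of the bore's centre there, in line with the bore within 0.12 rad, at rest (x of pin in the frame of fork_front above -0.004 m and distance between pin and fork_front below 0.006 m and angle between the x axis of pin and the x axis of fork_front, either way round below 0.12 rad and x of pin_tip in the frame of fork_front above 0.07 m and value of joint bar below 0.02 rad and linear speed of pin below 0.02 m/s); the robot touches nothing.
It fails at once if a culture dish moved more than 15 mm (distance of any of dish_low, dish_top from where it was at the start of the episode above 0.015 m).
It fails at once if a bystander (cup, marker, dropper bottle) moved more than 20 mm (distance of any of cup_red, marker_blue, dropper from where it was at the start of the episode above 0.02 m).
It also fails if it takes over 72 s, if anything falls off the work surface, if the arm or the gripper's body presses on something with over 40 N, if the wrist force passes 120 N, or if a joint passes its speed limit or range.

## Working session

There is one attempt and no reset: what is moved stays moved. The work goes in short steps, Python scripts to look and compute and a tool call to move; the robot and the scene stay as the last step left them, time stands still between calls to the robot, and variables do not carry over. Pictures are saved under pics/ and viewed, about 8 in all and at most 12, crops included, and the job is handed in when it is done.

Besides the shell and the picture viewer there is one more tool, called after "Call:" in YAML: its name, and indented under it one key for each argument. carry_out: Moves the arm, as the interface text tells. Its arguments: {"type":"object","properties":{"moves":{"type":"array"},"squeeze":{"type":"number"}},"required":["moves"]}

```bash
mkdir -p pics; ls; cat > h.py <<'E'
import numpy as np, cv2
from scipy.spatial.transform import Rotation as R
from workcell import env
def save(n,f):
    im=env.read_camera(n); cv2.imwrite('pics/'+f,im[:,:,::-1]); return im
def cam(n,st=None):
    c=env.calibration(n); K=np.array(c['camera_matrix'])
    if n=='wrist':
        st=st or env.get_state(); q=st['orientation']
        T=np.eye(4);T[:3,:3]=R.from_quat([q[1],q[2],q[3],q[0]]).as_matrix();T[:3,3]=st['tcp_pos']
        M=T@np.array(c['hand_eye']); return K,M[:3,:3],M[:3,3]
    Rm=cv2.Rodrigues(np.array(c['rvec'],float))[0]; return K,Rm.T,-Rm.T@np.array(c['tvec']).ravel()
def ray(C,u,v):
    K,Rm,o=C; d=Rm@np.linalg.solve(K,[u,v,1.]); return o,d/np.linalg.norm(d)
def onz(C,u,v,z):
    o,d=ray(C,u,v); return o+d*(z-o[2])/d[2]
def tri(*rs):
    A=0;b=0
    for o,d in rs:
        P=np.eye(3)-np.outer(d,d);A=A+P;b=b+P@o
    return np.linalg.solve(A,b)
def proj(C,p):
    K,Rm,o=C; x=K@(Rm.T@(np.array(p)-o)); return x[:2]/x[2]
def toolR(st):
    q=st['orientation'];return R.from_quat([q[1],q[2],q[3],q[0]]).as_matrix()
E
python3 - <<'E'
from h import *
a=save('side','s0.png');b=save('top','t0.png')
for n in('side','top'):
    K,Rm,o=cam(n);print(n,K[0,0],o.round(3),Rm[:,2].round(2))
print(env.get_state(), env.calibration('wrist')['hand_eye'])
E
```

```text
pics
side 419.12831385070814 [0.335 1.115 0.694] [ 0.12 -0.88 -0.45]
top 451.11507089213126 [ 0.309 -0.076  1.39 ] [ 0.15  0.02 -0.99]
{'clock': 0.1, 'joint_pos': array([-1.34960546e+00,  3.13968855e-01,  4.51023759e-02,  1.30362406e+00,
       -3.25541237e-05,  1.43120405e+00]), 'qvel': array([ 0.00082697, -0.00186435,  0.00347224,  0.00132184, -0.00112984,
        0.00110402]), 'tau': array([ 2.29158875e-03, -4.81722665e+01,  2.99245423e+01,  1.27053238e-02,
       -1.12510427e-04,  1.44078183e-05]), 'tcp_pos': array([ 0.20286701, -0.53754991,  0.24147726]), 'orientation': array([-5.62096005e-04,  8.22498060e-01, -5.68767285e-01, -6.33959736e-04]), 'wrist_force': array([ 0.6816489 , -0.60975111, -0.01165962]), 'ft_torque': array([0.06234051, 0.02310556, 0.04346543]), 'finger_gap': 0.08550181238429232} [[ 9.99999854e-01  5.40425664e-04 -1.81316272e-06 -4.03429207e-05]
 [-5.20303999e-04  9.63663073e-01  2.67120218e-01 -6.78676333e-02]
 [ 1.46105899e-04 -2.67120178e-01  9.63663214e-01 -1.32123625e-01]
 [ 0.00000000e+00  0.00000000e+00  0.00000000e+00  1.00000000e+00]]
```

View pics/t0.png

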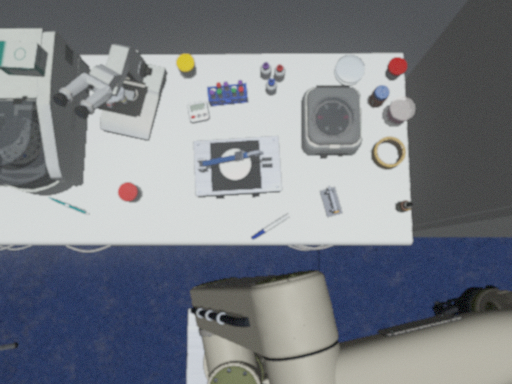

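View pics/s0.png

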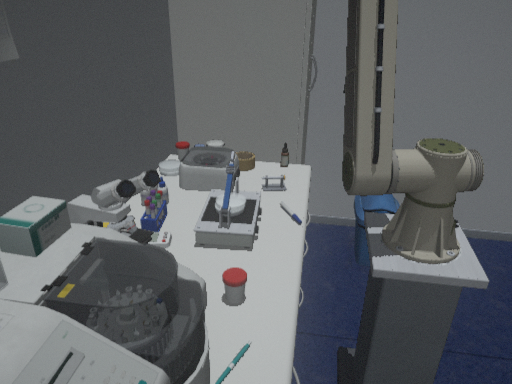

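The top view shows the shaker at about (237,166), the pin stand at (331,201), the marker at (270,226), the cup at (128,191) and the dropper at (404,206). The bar is raised, running from (200,162) to (262,153). I'll take enlarged crops next.

```bash
python3 - <<'E'
import cv2,numpy as np
t=cv2.imread('pics/t0.png');s=cv2.imread('pics/s0.png')
a=cv2.resize(t[130:245,185:350],None,fx=4.8,fy=4.8,interpolation=cv2.INTER_CUBIC)
cv2.imwrite('pics/t0c.png',a)
b=cv2.resize(s[150:250,185:315],None,fx=6,fy=6,interpolation=cv2.INTER_CUBIC)
cv2.imwrite('pics/s0c.png',b)
E
```

```text
(no output)
```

View pics/t0c.png

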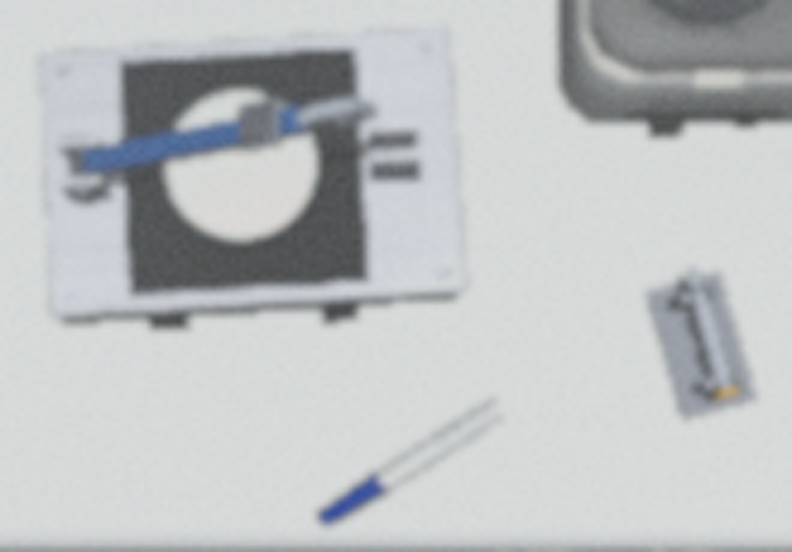

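View pics/s0c.png

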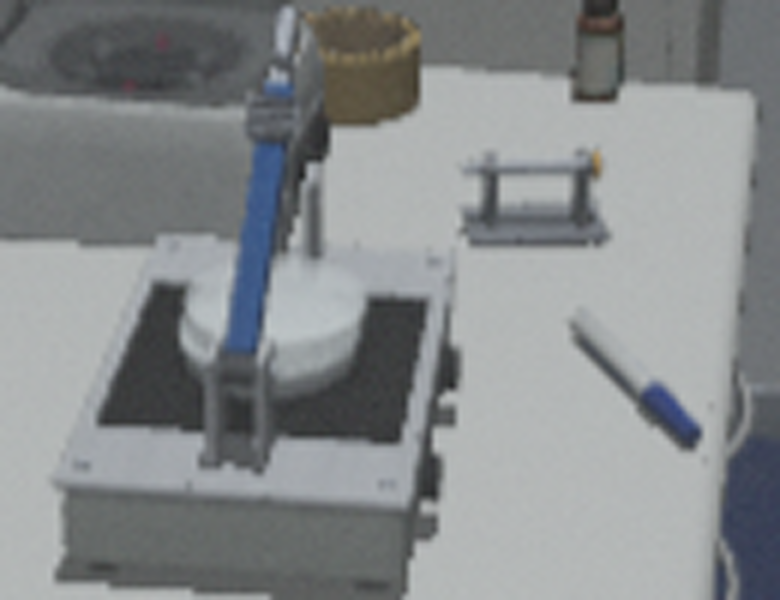

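```bash
python3 - <<'E'
from h import *
T=cam('top');S=cam('side')
t=lambda u,v:((u+.5)/4.8-.5+185,(v+.5)/4.8-.5+130)
s=lambda u,v:((u+.5)/6-.5+185,(v+.5)/6-.5+150)
P=[onz(T,*t(*p),.06) for p in[(40,52),(447,28),(465,290),(55,312)]]
c=sum(P)/4;print('plat',np.round(P,3),c.round(4))
x=(P[0]+P[1]-P[2]-P[3]);y=P[0]+P[3]-P[1]-P[2]
print(np.degrees(np.arctan2(x[1],x[0])),np.degrees(np.arctan2(-y[0],y[1])))
th=(np.arctan2(x[1],x[0])+np.arctan2(-y[0],y[1]))/2
ex=np.array([np.cos(th),np.sin(th),0]);ey=np.array([-np.sin(th),np.cos(th),0])
F=c-.09*ey;F[2]=.106
print('fork centre pred',F.round(4),'front',(F-.012*ex).round(4))
f=[onz(T,*t(*p),.12) for p in[(393,139),(395,171)]];print('cheeks',np.round(f,4),(f[0]+f[1])/2)
print('dish',onz(T,*t(241,165),.094))
print('pad',tri(ray(T,*t(262,118)),ray(S,*s(272,112))))
h=tri(ray(T,*t(730,393)),ray(S,*s(598,163)));n=tri(ray(T,*t(694,272)),ray(S,*s(463,167)))
print('pin',h,n,np.linalg.norm(h-n))
h=onz(T,*t(730,393),.042);n=onz(T,*t(694,272),.042)
print('pinz',h,n,np.linalg.norm(h-n),np.degrees(np.arctan2(*(n-h)[1::-1])))
print('marker',onz(T,*t(322,520),.01),onz(T,*t(500,402),.01))
B=[onz(T,*t(*p),.006) for p in[(647,290),(720,272),(758,398),(686,418)]];print('stand',np.round(B,3),sum(B)/4)
print('obst',onz(T,*t(665,130),.15),onz(T,*t(563,110),.1))
E
```

```text
plat [[ 0.653  0.147  0.06 ]
 [ 0.667 -0.111  0.06 ]
 [ 0.5   -0.121  0.06 ]
 [ 0.487  0.134  0.06 ]] [0.5768 0.0121 0.06  ]
4.000297268693517 3.1276838558336797
fork centre pred [ 0.5824 -0.0778  0.106 ] front [ 0.5704 -0.0785  0.106 ]
cheeks [[ 0.583  -0.0766  0.12  ]
 [ 0.5635 -0.0777  0.12  ]] [ 0.57323419 -0.07715492  0.12      ]
dish [0.57266536 0.01622823 0.094     ]
pad [ 0.5793059  -0.00238456  0.18871682]
pin [ 0.43667712 -0.28578838  0.04391204] [ 0.51519857 -0.26519268  0.04315864] 0.08118108376014498
pinz [ 0.43774297 -0.28607191  0.042     ] [ 0.51397511 -0.26541627  0.042     ] 0.07898096706740675 15.160673761643883
marker [ 0.36023988 -0.03115859  0.01      ] [ 0.43515024 -0.14456921  0.01      ]
stand [[ 0.508 -0.24   0.006]
 [ 0.519 -0.287  0.006]
 [ 0.438 -0.309  0.006]
 [ 0.425 -0.263  0.006]] [ 0.47257815 -0.27497618  0.006     ]
obst [ 0.58141419 -0.2352493   0.15      ] [ 0.60500061 -0.18001479  0.1       ]
```

Call:
carry_out:
  moves: [-1,-0.024,-0.056,-0.004,0,0,1.1,-1,-0.024,-0.056,-0.004,0,0,1.1,-1,-0.024,-0.056,-0.004,0,0,1.1,-1,-0.024,-0.056,-0.004,0,0,1.1,-1,-0.024,-0.056,-0.004,0,0,1.1]

```text
clock: 0.72
tcp_pos: [0.4332, -0.3335, 0.259]
orientation: [-0.001, 0.79, -0.613, -0.002]
wrist_force: [-0.1, -0.6, -0.8]
finger_gap: -0.0001
```

Call:
carry_out:
  moves: [-1,-0.02,-0.025,0,0,0,0,-1,-0.02,-0.025,0,0,0,0,-1,-0.005,-0.005,0,0,0,0,-1,0,0,0,0,0,0,-1,0,0,0,0,0,0]

```text
clock: 1.35
tcp_pos: [0.4782, -0.2712, 0.2575]
orientation: [-0.001, 0.792, -0.61, -0.004]
wrist_force: [0.3, 0.4, -0.0]
finger_gap: 0.0
```

```bash
python3 - <<'E'
from h import *
st=env.get_state();C=cam('wrist',st);print(st['tcp_pos'],st['orientation'])
im=save('wrist','w1.png');np.savez('w1.npz',K=C[0],R=C[1],o=C[2])
print(proj(C,[.4377,-.286,.042]),proj(C,[.514,-.2654,.042]))
E
```

```text
[ 0.47817531 -0.27117352  0.25752574] [-0.00107428  0.79209156 -0.61038841 -0.00397378]
[261.78592781 200.38883624] [261.70230698 137.55693126]
```

View pics/w1.png

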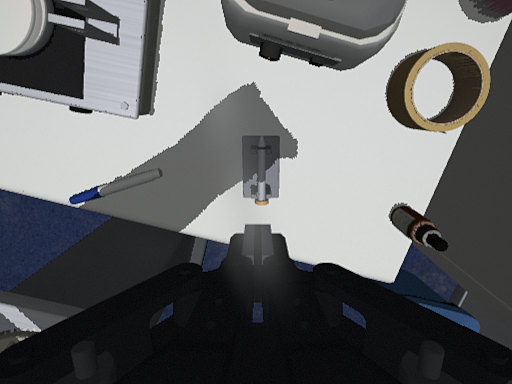

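Call:
carry_out:
  moves: [-1,-0.05,-0.032,-0.005,0,0,0,-1,-0.05,-0.032,-0.005,0,0,0,-1,-0.05,-0.032,-0.005,0,0,0,-1,-0.05,-0.032,0,0,0,0,-1,0,0,0,0,0,10.7]

```text
clock: 2.02
tcp_pos: [0.5534, -0.0467, 0.2737]
orientation: [-0.001, 0.726, -0.688, -0.003]
wrist_force: [-0.2, -0.7, 0.2]
finger_gap: -0.0
```

Call:
carry_out:
  moves: [-1,0,0,0,0,0,0,-1,0,0,0,0,0,0,-1,0,0,0,0,0,0,-1,0,0,0,0,0,0,-1,0,0,0,0,0,0]

```text
clock: 2.65
tcp_pos: [0.5528, -0.0504, 0.2736]
orientation: [-0.001, 0.727, -0.687, -0.003]
wrist_force: [-1.2, 0.5, 0.1]
finger_gap: 0.0002
```

```bash
python3 - <<'E'
from h import *
st=env.get_state();C=cam('wrist',st);print(st['tcp_pos'],st['orientation'],env.tip_reach)
im=save('wrist','w2.png');np.savez('w2.npz',K=C[0],R=C[1],o=C[2])
print(proj(C,[.574,-.077,.12]),proj(C,[.579,-.002,.189]))
E
```

```text
[ 0.55279545 -0.05037665  0.2735693 ] [-5.91860843e-04  7.26675597e-01 -6.86973313e-01 -3.14549100e-03] 0.011
[285.86657749 159.83146643] [196.92021379 163.00510715]
```

View pics/w2.png

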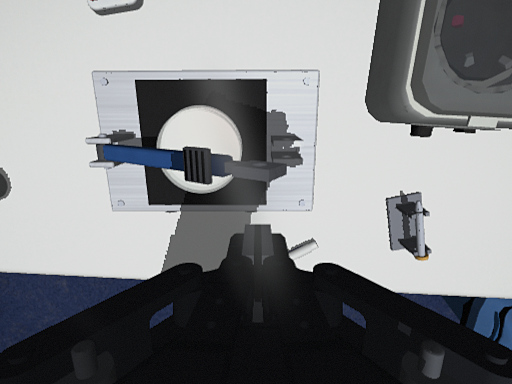

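The wrist view puts the press pad at about (197,164), the fork cheeks at about (287,142) and (287,157), and the platform corners at (92,71), (320,70), (313,211) and (112,211). The shaker is almost parallel to the tool.

```bash
python3 - <<'E'
from h import *
z=np.load('w2.npz');C=(z['K'],z['R'],z['o'])
im=cv2.imread('pics/w2.png')
P=[onz(C,*p,.06) for p in[(92,71),(320,70),(313,211),(112,211)]]
c=sum(P)/4;x=P[0]+P[1]-P[2]-P[3];y=P[0]+P[3]-P[1]-P[2]
print(np.round(P,3),c,np.linalg.norm(x)/2,np.linalg.norm(y)/2,np.degrees(np.arctan2(x[1],x[0])),np.degrees(np.arctan2(-y[0],y[1])))
st=env.get_state();Rm=toolR(st)
for n,g in(('pad now',[.579,-.001,.204]),('pad down',[.577,-.025,.127])):
    print(n,(Rm.T@(np.array(g)-st['tcp_pos'])).round(4))
T=cam('top');pt=lambda u,v:((u+.5)/4.8-.5+185,(v+.5)/4.8-.5+130)
print(tri(ray(T,*pt(262,118)),ray(C,197,164)))
E
```

```text
[[ 0.652  0.143  0.06 ]
 [ 0.668 -0.113  0.06 ]
 [ 0.5   -0.123  0.06 ]
 [ 0.485  0.134  0.06 ]] [0.57629589 0.01010752 0.06      ] 0.16732100647327203 0.2570165280502109 3.339586118538343 3.401010983426134
pad now [-0.0474 -0.0291  0.0697]
pad down [-0.0232 -0.0261  0.1466]
[ 0.57929474 -0.00282095  0.1939583 ]
```

Call:
carry_out:
  moves: [-1,-0.044,-0.029,0,0,0,0,-1,0,0,0.04,0,0,0,-1,0,0,0.015,0,0,0,-1,0.001,0,0.015,0,0,0,-1,0.004,0,0.015,0,0,0]

```text
clock: 3.32
tcp_pos: [0.5823, -0.01, 0.1893]
orientation: [-0.002, 0.726, -0.687, -0.0]
wrist_force: [-0.3, -0.3, 1.6]
finger_gap: 0.0002
```

Call:
carry_out:
  moves: [-1,0.004,0.002,0.015,0,0,0,-1,0.004,0.001,0.015,0,0,0,-1,0.004,0,0.012,0,0,0,-1,0.003,0,0.012,0,0,0,-1,0.002,0,0.008,0,0,0]

```text
clock: 3.95
tcp_pos: [0.5808, -0.028, 0.1278]
orientation: [-0.005, 0.726, -0.688, 0.0]
wrist_force: [-18.3, 9.5, 60.7]
finger_gap: -0.0002
```

Call:
carry_out:
  moves: [-1,0,0,-0.002,0,0,0,-1,0,0,-0.01,0,0,0,-1,0,0,-0.04,0,0,0,-1,0.02,0.03,-0.05,0,0,0,-1,0.02,0.03,-0.05,0,0,0]

```text
clock: 4.58
tcp_pos: [0.5199, -0.0719, 0.2793]
orientation: [-0.002, 0.727, -0.687, -0.003]
wrist_force: [0.7, -0.4, 0.3]
finger_gap: -0.0001
```

Call:
carry_out:
  moves: [-0.5,0.03,0,0,0,0,0,-0.5,0,0,0,0,0,0,-0.5,0,0,0,0,0,0,-0.5,0,0,0,0,0,0,-0.5,0,0,0,0,0,0]

```text
clock: 5.2
tcp_pos: [0.5217, -0.1028, 0.2834]
orientation: [-0.003, 0.727, -0.687, -0.0]
wrist_force: [-0.4, 0.1, 0.1]
finger_gap: 0.0211
```

```bash
python3 - <<'E'
from h import *
st=env.get_state();C=cam('wrist',st);print(st['tcp_pos'],st['orientation'],st['wrist_force'])
im=save('wrist','w3.png');np.savez('w3.npz',K=C[0],R=C[1],o=C[2])
for p in ([.5698,-.0795,.106],[.5818,-.0788,.12],[.5787,-.027,.118]):print(proj(C,p))
cv2.imwrite('pics/w3c.png',cv2.resize(im[60:260,120:386,::-1],None,fx=3,fy=3,interpolation=cv2.INTER_CUBIC))
E
```

```text
[ 0.52174754 -0.1028066   0.28336692] [-3.48911399e-03  7.26802121e-01 -6.86837937e-01 -3.88462451e-04] [-0.39395592  0.11131413  0.12153687]
[238.95596158 129.5764925 ]
[237.80057049 118.16989576]
[186.61343976 118.26707082]
```

View pics/w3c.png

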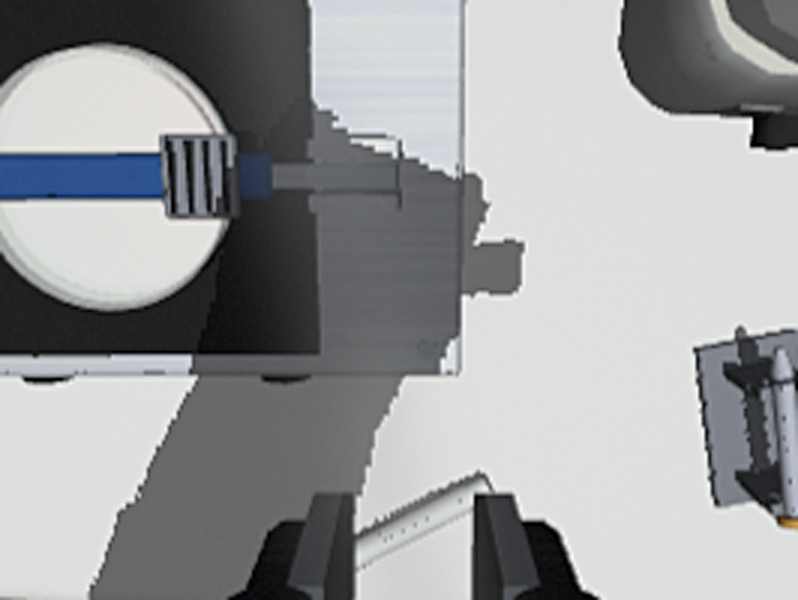

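The bar is down, level and centred in the fork. The fork centre is at about (238.7,118.7) in full-image pixels, against a prediction of (237.8,118.2). Next is the pin.

Call:
carry_out:
  moves: [-0.1,0.057,0.021,0.01,0,0,0,-0.1,0.057,0.021,0.01,0,0,0,-0.1,0.057,0.021,0.01,0,0,0,-0.1,0,0,0.05,0,0,-5.8,-0.1,0,0,0.05,0,0,-5.8]

```text
clock: 5.88
tcp_pos: [0.4726, -0.2817, 0.1519]
orientation: [-0.004, 0.796, -0.605, 0.005]
wrist_force: [-0.5, 0.5, -0.0]
finger_gap: 0.0382
```

Call:
carry_out:
  moves: [-0.1,0,0,0,0,0,0,-0.1,0,0,0,0,0,0,-0.1,0,0,0,0,0,0,-0.1,0,0,0,0,0,0,-0.1,0,0,0,0,0,0]

```text
clock: 6.5
tcp_pos: [0.4737, -0.2807, 0.1546]
orientation: [-0.004, 0.796, -0.606, 0.005]
wrist_force: [-0.8, 0.9, 0.5]
finger_gap: 0.0384
```

```bash
python3 - <<'E'
from h import *
st=env.get_state();C=cam('wrist',st);print(st['tcp_pos'],st['orientation'],st['wrist_force'])
im=save('wrist','w4.png');np.savez('w4.npz',K=C[0],R=C[1],o=C[2],t=st['tcp_pos'],q=st['orientation'])
cv2.imwrite('pics/w4c.png',cv2.resize(im[60:260,120:386,::-1],None,fx=3,fy=3,interpolation=cv2.INTER_CUBIC))
E
```

```text
[ 0.47367981 -0.28073275  0.15462887] [-0.00383666  0.79555136 -0.60585233  0.00512553] [-0.81295019  0.92137451  0.4578797 ]
```

View pics/w4c.png

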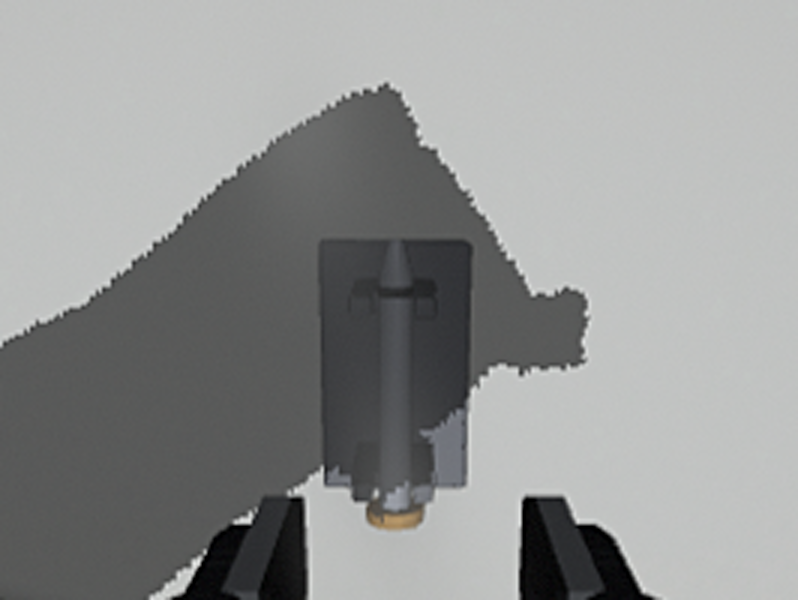

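```bash
python3 - <<'E'
from h import *
z=np.load('w4.npz');C=(z['K'],z['R'],z['o']);q=z['q']
f=lambda u,v:((u+.5)/3-.5+120,(v+.5)/3-.5+60)
n=onz(C,*f(397,240),.042);s=onz(C,*f(396,509),.042);a=onz(C,*f(397,292),.047)
print(n,s,np.linalg.norm(n-s),a); d=(n-s)/np.linalg.norm(n-s);print(np.degrees(np.arctan2(d[1],d[0])))
Rm=R.from_quat([*q[1:],q[0]]).as_matrix()
for p in(n,s,s+d*.029):print((Rm.T@(p-z['t'])).round(4))
print(Rm.round(3))
E
```

```text
[ 0.51649071 -0.26459467  0.042     ] [ 0.43767336 -0.28565576  0.042     ] 0.08158275109593997 [ 0.50297093 -0.26833699  0.047     ]
14.960683869540055
[-0.0046 -0.0442  0.1132]
[-0.0052  0.0374  0.1122]
[-0.005   0.0084  0.1125]
[[ 0.266 -0.964  0.013]
 [-0.964 -0.266 -0.   ]
 [ 0.004 -0.012 -1.   ]]
```

Call:
carry_out:
  moves: [-0.1,-0.005,0.006,0.02,-0.7,0,0,-0.1,0,0,0.03,0,0,0,-0.1,0,0,0.03,0,0,0,-0.1,0,0,0.02,0,0,0,-0.1,0,0,0.01,0,0,0]

```text
clock: 7.18
tcp_pos: [0.4695, -0.2797, 0.0452]
orientation: [0.001, 0.795, -0.606, 0.005]
wrist_force: [-0.3, 0.5, 0.3]
finger_gap: 0.0385
```

Call:
carry_out:
  moves: [-0.1,-0.0024,0.001,0.011,0,0,0,-0.1,0,0,0,0,0,0,-0.1,0,0,0,0,0,0,-1,0,0,0,0,0,0,-1,0,0,0,0,0,0]
  squeeze: 40

```text
clock: 7.8
tcp_pos: [0.4686, -0.2775, 0.0354]
orientation: [0.001, 0.796, -0.606, 0.006]
wrist_force: [-0.6, 3.2, 0.1]
finger_gap: 0.0082
```

Call:
carry_out:
  moves: [-1,0,0,0,0,0,0,-1,0,0,0,0,0,0,-1,0,0,0,0,0,0,-1,0,0,0,0,0,0,-1,0,0,0,0,0,0]

```text
clock: 8.43
tcp_pos: [0.4687, -0.2774, 0.0355]
orientation: [0.001, 0.796, -0.606, 0.006]
wrist_force: [-0.1, 1.3, -0.7]
finger_gap: 0.0083
```

Call:
carry_out:
  moves: [-1,0,0,-0.01,0,0,0,-1,0,0,-0.03,0,0,0,-1,0,0,-0.04,0,0,0,-1,0,0,-0.04,0,0,0,-1,0,0,0,0,0,0]

```text
clock: 9.05
tcp_pos: [0.4683, -0.278, 0.162]
orientation: [0.002, 0.795, -0.606, 0.008]
wrist_force: [-0.5, 0.4, -0.6]
finger_gap: 0.0086
```

```bash
python3 - <<'E'
from h import *
st=env.get_state();C=cam('wrist',st);print(st['tcp_pos'],st['orientation'],st['wrist_force'],st['finger_gap'])
im=save('wrist','w5.png');np.savez('w5.npz',K=C[0],R=C[1],o=C[2],t=st['tcp_pos'],q=st['orientation'])
cv2.imwrite('pics/w5c.png',cv2.resize(im[150:300,180:340,::-1],None,fx=4,fy=4,interpolation=cv2.INTER_CUBIC))
E
```

```text
[ 0.46826097 -0.27795825  0.1619521 ] [ 0.00158245  0.79538825 -0.60604634  0.00792836] [-0.48613475  0.40423949 -0.62820703] 0.008616902480198377
```

View pics/w5c.png

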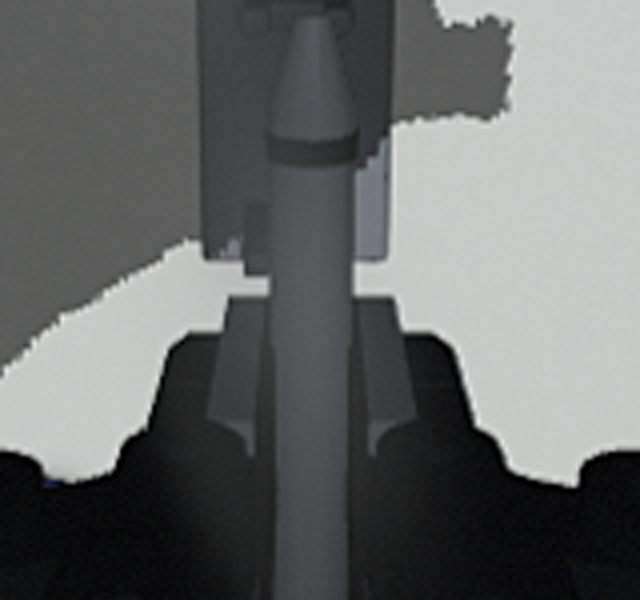

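```bash
cat > tip.py <<'E'
from h import *
def tipcalc(C,Rm,t,u,v,zt=-.0065):
    o,d=ray(C,u,v); o2=Rm.T@(o-t);d2=Rm.T@d
    return o2+d2*(zt-o2[2])/d2[2]
E
python3 - <<'E'
from tip import *
z=np.load('w5.npz');C=(z['K'],z['R'],z['o']);q=z['q'];Rm=R.from_quat([*q[1:],q[0]]).as_matrix()
f=lambda u,v:((u+.5)/4-.5+180,(v+.5)/4-.5+150)
for p in((313,15),(313,135),(312,330)):print(tipcalc(C,Rm,z['t'],*f(*p)))
print(Rm.round(4)); a=tipcalc(C,Rm,z['t'],*f(269,200))-tipcalc(C,Rm,z['t'],*f(356,200));print('dia',a)
# goal: tool axes aligned w/ shaker yaw 3.37
th=np.radians(3.37);ex=np.array([np.cos(th),np.sin(th),0]);ey=np.array([-np.sin(th),np.cos(th),0])
G=np.c_[-ey,-ex,[0,0,-1]];print('rotvec',np.degrees(R.from_matrix(Rm.T@G).as_rotvec()))
E
```

```text
[ 0.00019103 -0.04976631 -0.0065    ]
[ 0.00020553 -0.03616356 -0.0065    ]
[ 0.00011229 -0.01230187 -0.0065    ]
[[ 0.2653 -0.9641  0.0107]
 [-0.9641 -0.2654 -0.0121]
 [ 0.0145 -0.0071 -0.9999]]
dia [-9.99712509e-03  5.65061340e-06  0.00000000e+00]
rotvec [-0.49222381 -0.78688347 12.01853681]
```

The pin is held straight: its axis is at crop u≈313 and its nose at (313,15). Next I'll carry it to the front of the fork.

Call:
carry_out:
  moves: [-1,-0.0447,-0.0206,-0.005,0,0,0,-1,-0.0447,-0.0206,0,0,0,0,-1,-0.0447,-0.0206,0,0,0,0,-1,-0.0447,-0.0206,0,0,0,6,-1,0,0,0,-0.5,-0.8,6]

```text
clock: 9.72
tcp_pos: [0.4977, -0.0778, 0.1586]
orientation: [0.001, 0.724, -0.689, -0.004]
wrist_force: [-0.9, -0.1, -0.7]
finger_gap: 0.0084
```

Call:
carry_out:
  moves: [-1,0,0,0,0,0,0,-1,0,0,0,0,0,0,-1,0,0,0,0,0,0,-1,0,0,0,0,0,0,-1,0,0,0,0,0,0]

```text
clock: 10.35
tcp_pos: [0.4963, -0.0787, 0.1563]
orientation: [0.002, 0.725, -0.688, -0.006]
wrist_force: [-0.0, -0.0, -1.1]
finger_gap: 0.0084
```

```bash
cat > go.py <<'E'
from h import *
import sys
th=np.radians(3.37);ex=np.array([np.cos(th),np.sin(th),0]);ey=np.array([-np.sin(th),np.cos(th),0])
F=np.array([.5698,-.0797,.106]);G=np.c_[-ey,-ex,[0,0,-1]]
st=env.get_state();Rm=toolR(st)
tip=st['tcp_pos']+Rm@[.0002,-.0498,-.0065]
S=np.c_[ex,ey,[0,0,1]]
print('tip in fork frame',(S.T@(tip-F)).round(4),'rotvec to go',np.degrees(R.from_matrix(Rm.T@G).as_rotvec()).round(2),st['wrist_force'].round(1),st['finger_gap'].round(4),st['clock'])
E
python3 go.py
```

```text
Traceback (most recent call last):
  File "go.py", line 8, in <module>
    print('tip in fork frame',(S.T@(tip-F)).round(4),'rotvec to go',np.degrees(R.from_matrix(Rm.T@G).as_rotvec()).round(2),st['wrist_force'].round(1),st['finger_gap'].round(4),st['clock'])
                                                                                                                                                      ^^^^^^^^^^^^^^^^^^^^^^
AttributeError: 'float' object has no attribute 'round'
```

```bash
sed -i "s/st\['finger_gap'\].round(4)/st['finger_gap']/" go.py; python3 go.py
```

```text
tip in fork frame [-0.0235  0.0048  0.0562] rotvec to go [ 0.62  0.32 -0.37] [-0.  -0.  -1.1] 0.008390689657099559 10.35
```

Call:
carry_out:
  moves: [-1,0.0048,0,0.02,0.6,0.3,-0.3,-1,0,0,0.025,0,0,0,-1,0,0,0.01,0,0,0,-1,0,0,0,0,0,0,-1,0,0,0,0,0,0]

```text
clock: 10.98
tcp_pos: [0.4977, -0.0848, 0.1018]
orientation: [-0.001, 0.727, -0.687, 0.002]
wrist_force: [-0.1, 0.6, -0.6]
finger_gap: 0.0087
```

```bash
python3 go.py; python3 - <<'E'
from h import *
st=env.get_state();C=cam('wrist',st)
im=save('wrist','w6.png');np.savez('w6.npz',K=C[0],R=C[1],o=C[2],t=st['tcp_pos'],q=st['orientation'])
cv2.imwrite('pics/w6c.png',cv2.resize(im[30:180,180:340,::-1],None,fx=4,fy=4,interpolation=cv2.INTER_CUBIC))
E
```

```text
tip in fork frame [-0.0225 -0.0012  0.0025] rotvec to go [-0.19 -0.08 -0.11] [-0.1  0.6 -0.6] 0.008679613836907532 10.975
```

View pics/w6c.png

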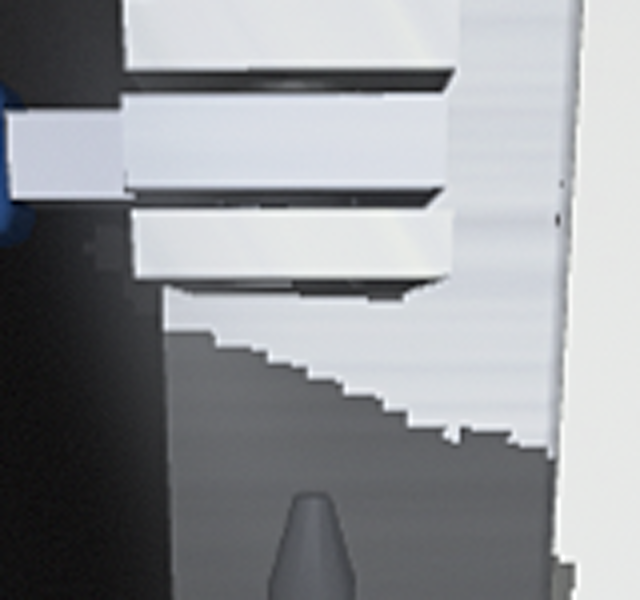

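```bash
python3 - <<'E'
from h import *
z=np.load('w6.npz');C=(z['K'],z['R'],z['o'])
th=np.radians(3.37);ex=np.array([np.cos(th),np.sin(th),0]);ey=np.array([-np.sin(th),np.cos(th),0])
F=np.array([.5698,-.0797,.106]);S=np.c_[ex,ey,[0,0,1]]
f=lambda u,v:((u+.5)/4-.5+180,(v+.5)/4-.5+30)
for n,p,h in(('front L',(134,278),.12),('front R',(448,277),.12),('backL of cheek',(132,209),.12),('bR',(452,209),.12),('eyeL',(122,188),.119),('eyeR',(444,188),.119),('backcheekL',(124,68),.12),('bcR',(458,68),.12),('tip',(313,494),.1085)):
    print(n,(S.T@(onz(C,*f(*p),h)-F)).round(4))
E
```

```text
front L [-0.0002  0.0159  0.014 ]
front R [-0.0002 -0.0139  0.014 ]
backL of cheek [0.0059 0.0159 0.014 ]
bR [ 0.0059 -0.0141  0.014 ]
eyeL [0.0079 0.0169 0.013 ]
eyeR [ 0.0078 -0.0134  0.013 ]
backcheekL [0.018  0.0161 0.014 ]
bcR [ 0.0179 -0.0143  0.014 ]
tip [-0.0224 -0.0011  0.0025]
```

The front cheek is centred about 1.0 mm further toward +y than I estimated, and the nose is 2.1 mm to its −y side and 2.5 mm high. I'll correct for both.

Call:
carry_out:
  moves: [-1,-0.0021,0,0.0025,-0.2,-0.1,-0.1,-1,0,0,0,0,0,0,-1,0,0,0,0,0,0,-1,0,0,0,0,0,0,-1,0,0,0,0,0,0]

```text
clock: 11.65
tcp_pos: [0.4988, -0.0828, 0.1008]
orientation: [-0.001, 0.728, -0.686, 0.001]
wrist_force: [0.8, 0.2, 0.4]
finger_gap: 0.0086
```

```bash
sed -i "s/.5698,-.0797,.106/.5697,-.0787,.106/" go.py; python3 go.py
```

```text
tip in fork frame [-0.0212 -0.0001  0.0014] rotvec to go [-0.14 -0.04  0.02] [0.8 0.2 0.4] 0.008617416436441046 11.65
```

Call:
carry_out:
  moves: [-1,0,0,0.002,0,0,0,-1,0,-0.006,0,0,0,0,-1,0,-0.006,0,0,0,0,-1,0,0,0,0,0,0,-1,0,0,0,0,0,0]

```text
clock: 12.28
tcp_pos: [0.5119, -0.0821, 0.0985]
orientation: [-0.001, 0.728, -0.686, 0.001]
wrist_force: [-0.3, 0.2, -1.2]
finger_gap: 0.0087
```

```bash
python3 go.py
```

```text
tip in fork frame [-0.0081 -0.0002 -0.0008] rotvec to go [-0.14 -0.04  0.02] [-0.3  0.2 -1.2] 0.008664657224368431 12.275
```

Call:
carry_out:
  moves: [-1,0,-0.005,-0.0007,0,0,0,-1,0,-0.005,0,0,0,0,-1,0,-0.005,0,0,0,0,-1,0,-0.004,0,0,0,0,-1,0,0,0,0,0,0]

```text
clock: 12.9
tcp_pos: [0.5325, -0.0809, 0.0994]
orientation: [-0.001, 0.728, -0.686, 0.001]
wrist_force: [-0.7, -0.5, -0.8]
finger_gap: 0.0089
```

```bash
python3 go.py
```

```text
tip in fork frame [ 0.0125 -0.0002  0.    ] rotvec to go [-0.16 -0.04  0.02] [-0.7 -0.5 -0.8] 0.00888721120897894 12.9
```

Tip is 12.5 mm in, with no significant force. I'll continue to about +33 mm.

Call:
carry_out:
  moves: [-1,0,-0.005,0,0,0,0,-1,0,-0.005,0,0,0,0,-1,0,-0.005,0,0,0,0,-1,0,-0.004,0,0,0,0,-1,0,0,0,0,0,0]

```text
clock: 13.52
tcp_pos: [0.5527, -0.0797, 0.0993]
orientation: [-0.001, 0.728, -0.686, 0.001]
wrist_force: [1.3, -0.1, -0.3]
finger_gap: 0.0085
```

```bash
python3 go.py
```

```text
tip in fork frame [ 0.0328 -0.0002 -0.0001] rotvec to go [-0.15 -0.04  0.02] [ 1.3 -0.1 -0.3] 0.008466400249641551 13.525
```

Call:
carry_out:
  moves: [-1,0,-0.003,0,0,0,0,-1,0,0,0,0,0,0,-0.3,0,0,0,0,0,0,-0.3,0,0,0,0,0,0,-0.3,0,0,0,0,0,0]

```text
clock: 14.15
tcp_pos: [0.5556, -0.0795, 0.0995]
orientation: [-0.001, 0.728, -0.686, 0.001]
wrist_force: [0.1, 0.4, 1.0]
finger_gap: 0.03
```

Call:
carry_out:
  moves: [-0.3,0,0,-0.01,0,0,0,-0.3,0,0,-0.03,0,0,0,-0.3,0,0,-0.04,0,0,0,-0.3,0,0.03,0,0,0,0,-0.3,0,0.03,0,0,0,0]

```text
clock: 14.78
tcp_pos: [0.4965, -0.0835, 0.1847]
orientation: [-0.001, 0.728, -0.686, 0.003]
wrist_force: [-0.6, -0.1, -0.7]
finger_gap: 0.03
```

Call:
carry_out:
  moves: [-1,0,0.02,0,0,0,0,-1,0,0,0,0,0,0,-1,0,0,0,0,0,0,-1,0,0,0,0,0,0,-1,0,0,0,0,0,0]

```text
clock: 15.4
tcp_pos: [0.4772, -0.0851, 0.1876]
orientation: [-0.002, 0.728, -0.686, 0.005]
wrist_force: [-0.3, 0.4, 0.2]
finger_gap: -0.0
```

```bash
python3 go.py; python3 - <<'E'
from h import *
st=env.get_state();C=cam('wrist',st);print(st['tcp_pos'])
im=save('wrist','w7.png');np.savez('w7.npz',K=C[0],R=C[1],o=C[2],t=st['tcp_pos'],q=st['orientation'])
cv2.imwrite('pics/w7c.png',cv2.resize(im[30:230,150:370,::-1],None,fx=3,fy=3,interpolation=cv2.INTER_CUBIC))
E
```

```text
tip in fork frame [-0.043  -0.0011  0.0886] rotvec to go [-0.57 -0.21  0.05] [-0.3  0.4  0.2] -4.2922000378009134e-05 15.4
[ 0.47720583 -0.08510163  0.18756216]
```

View pics/w7c.png

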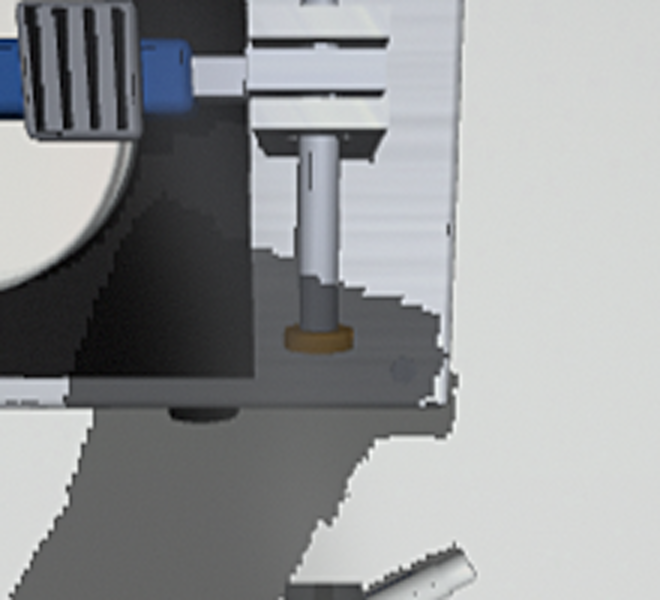

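The pin sits in the bores with its head at crop (319,345), drooping slightly. I'll lower the shut fingers behind the head.

Call:
carry_out:
  moves: [-1,-0.001,0,0.04,-0.5,-0.2,0,-1,0,0,0.03,0,0,0,-1,0,0,0.012,0,0,0,-1,0,-0.01,0,0,0,0,-1,0,0,0,0,0,0]

```text
clock: 16.08
tcp_pos: [0.4913, -0.0842, 0.105]
orientation: [-0.001, 0.728, -0.686, 0.002]
wrist_force: [0.6, 0.1, 0.2]
finger_gap: 0.0
```

```bash
python3 go.py
```

```text
tip in fork frame [-0.0289 -0.001   0.0057] rotvec to go [-0.26 -0.08  0.08] [0.6 0.1 0.2] 2.5005518376837646e-05 16.075
```

Call:
carry_out:
  moves: [-1,-0.001,-0.015,0.002,0,0,0,-1,0,-0.005,0,0,0,0,-1,0,-0.005,0,0,0,0,-1,0,-0.005,0,0,0,0,-1,0,-0.005,0,0,0,0]

```text
clock: 16.7
tcp_pos: [0.5288, -0.0811, 0.1052]
orientation: [-0.001, 0.728, -0.685, 0.003]
wrist_force: [-5.0, 0.3, 3.0]
finger_gap: 0.0001
```

```bash
python3 go.py
```

```text
tip in fork frame [ 0.0088 -0.0001  0.0059] rotvec to go [-0.31 -0.16  0.08] [-5.   0.3  3. ] 9.42543852476112e-05 16.7
```

Call:
carry_out:
  moves: [-1,0,-0.005,0,0,0,0,-1,0,-0.005,0,0,0,0,-1,0,-0.005,0,0,0,0,-1,0,-0.004,0,0,0,0,-1,0,-0.003,0,0,0,0]

```text
clock: 17.32
tcp_pos: [0.5304, -0.08, 0.1037]
orientation: [0.015, 0.727, -0.687, -0.011]
wrist_force: [-8.9, -1.9, 7.1]
finger_gap: 0.0001
```

```bash
python3 go.py
```

```text
tip in fork frame [0.0107 0.0007 0.0024] rotvec to go [ 2.08 -0.24 -0.13] [-8.9 -1.9  7.1] 5.492661345252889e-05 17.325
```

The push stalled: the tool tilted and is bearing down on the head. I'll back off, level the tool and locate the brass head by colour.

Call:
carry_out:
  moves: [-1,0,0.01,0,1,0,0,-1,0,0.01,0,1,0,0,-1,0,0.005,0,0,0,0,-1,0,0,0,0,0,0,-1,0,0,0,0,0,0]

```text
clock: 17.95
tcp_pos: [0.5072, -0.0819, 0.1048]
orientation: [0.001, 0.727, -0.687, 0.003]
wrist_force: [-0.0, -0.8, -0.5]
finger_gap: -0.0003
```

```bash
python3 go.py; cat > head.py <<'E'
from h import *
th=np.radians(3.37);ex=np.array([np.cos(th),np.sin(th),0]);ey=np.array([-np.sin(th),np.cos(th),0])
F=np.array([.5697,-.0787,.106]);S=np.c_[ex,ey,[0,0,1]]
rs=[]
for n in('side','top','wrist'):
    st=env.get_state();C=cam(n,st);im=env.read_camera(n);cv2.imwrite('pics/h_%s.png'%n,im[:,:,::-1])
    hsv=cv2.cvtColor(im,cv2.COLOR_RGB2HSV);m=cv2.inRange(hsv,(10,110,50),(28,255,255))
    p0=proj(C,F-.03*ex);w=50 if n=='wrist' else 14
    M=np.zeros_like(m);u,v=p0.astype(int);M[max(v-w,0):v+w,max(u-w,0):u+w]=m[max(v-w,0):v+w,max(u-w,0):u+w]
    ys,xs=np.nonzero(M);print(n,'exp',p0.round(1),'n',len(xs))
    if len(xs):
        print('  mean',xs.mean().round(2),ys.mean().round(2),xs.min(),xs.max(),ys.min(),ys.max())
        print('  at z .104, fork frame',(S.T@(onz(C,xs.mean(),ys.mean(),.104)-F)).round(4)); rs.append(ray(C,xs.mean(),ys.mean()))
        o,d=rs[-1];nrm=ey;k=((F-o)@nrm)/(d@nrm);print('  on y=0 plane',(S.T@(o+k*d-F)).round(4))
if len(rs)>1:print('tri',(S.T@(tri(*rs)-F)).round(4))
E
python3 head.py
```

```text
tip in fork frame [-0.0128  0.0002  0.0054] rotvec to go [-0.14 -0.27 -0.15] [-0.  -0.8 -0.5] -0.00026550017745391203 17.95
side exp [246.9 183.1] n 0
top exp [267.9 174.2] n 0
wrist exp [258.6 187.8] n 256
  mean 265.09 178.4 252 276 170 185
  at z .104, fork frame [-0.0259 -0.0031 -0.002 ]
  on y=0 plane [-0.0033 -0.      0.0956]
```

The head has skewed about 3 mm toward −y at x≈−26 mm, so the pin is binding. I'll grip the head itself, which centres it, and drive the pin in straight.

Call:
carry_out:
  moves: [-0.1,0,0,0,0,0,0,-0.1,0,0,0,0,0,0,-0.1,0,-0.01,0.009,0,0,0,-0.1,0,-0.012,0,0,0,0,-0.1,0,-0.004,0,0,0,0]

```text
clock: 18.73
tcp_pos: [0.5353, -0.0803, 0.0947]
orientation: [0.001, 0.727, -0.687, 0.002]
wrist_force: [1.5, -0.3, -0.8]
finger_gap: 0.0386
```

```bash
python3 go.py; python3 head.py|grep -A2 wrist
```

```text
tip in fork frame [ 0.0153  0.0001 -0.0047] rotvec to go [-0.13 -0.25 -0.15] [ 1.5 -0.3 -0.8] 0.03859759946665231 18.725
wrist exp [258.8 250.8] n 10
  mean 271.8 237.8 242 276 231 247
  at z .104, fork frame [-0.0244 -0.0061 -0.002 ]
```

Call:
carry_out:
  moves: [-1,0,0,0,0,0,0,-1,0,0,0,0,0,0,-1,0,0,0,0,0,0,-1,0,0,0,0,0,0,-1,0,0,0,0,0,0]
  squeeze: 30

```text
clock: 19.5
tcp_pos: [0.5336, -0.0801, 0.095]
orientation: [0.001, 0.727, -0.687, 0.002]
wrist_force: [0.1, 0.1, -1.0]
finger_gap: 0.0149
```

```bash
python3 go.py
```

```text
tip in fork frame [ 0.0137  0.0004 -0.0044] rotvec to go [-0.08 -0.24 -0.16] [ 0.1  0.1 -1. ] 0.014865236331472612 19.5
```

Call:
carry_out:
  moves: [-1,0,0,-0.002,0,0,0,-1,0,-0.004,0,0,0,0,-1,0,-0.004,0,0,0,0,-1,0,0,0,0,0,0,-1,0,0,0,0,0,0]

```text
clock: 20.12
tcp_pos: [0.5422, -0.0796, 0.097]
orientation: [0.001, 0.727, -0.687, 0.002]
wrist_force: [-0.4, 1.1, -0.6]
finger_gap: 0.0148
```

```bash
python3 go.py; python3 head.py|grep -A2 wrist
```

```text
tip in fork frame [ 0.0222  0.0004 -0.0025] rotvec to go [-0.06 -0.24 -0.15] [-0.4  1.1 -0.6] 0.014818995594510264 20.125
wrist exp [259.1 262.5] n 84
  mean 256.24 242.02 239 276 230 249
  at z .104, fork frame [-0.0202  0.0013 -0.002 ]
```

Call:
carry_out:
  moves: [-1,0,-0.004,-0.0005,0,0,0,-1,0,-0.004,0,0,0,0,-1,0,-0.003,0,0,0,0,-1,0,0,0,0,0,0,-1,0,0,0,0,0,0]

```text
clock: 20.9
tcp_pos: [0.5533, -0.0792, 0.0971]
orientation: [0.002, 0.727, -0.687, 0.001]
wrist_force: [-0.4, -0.7, -1.2]
finger_gap: 0.015
```

```bash
python3 go.py; python3 head.py|grep -A2 wrist; python3 - <<'E'
from h import *
im=cv2.imread('pics/h_wrist.png');cv2.imwrite('pics/w8c.png',cv2.resize(im[140:280,170:350],None,fx=4,fy=4,interpolation=cv2.INTER_CUBIC))
E
```

```text
tip in fork frame [ 0.0334  0.0001 -0.0024] rotvec to go [ 0.02 -0.25 -0.18] [-0.4 -0.7 -1.2] 0.014979129668779557 20.9
wrist exp [258.6 282.7] n 70
  mean 253.89 243.39 240 274 241 249
  at z .104, fork frame [-0.0099  0.0022 -0.002 ]
```

Call:
carry_out:
  moves: [-1,0,-0.003,0,0,0,0,-1,0,-0.002,0,0,0,0,-1,0,-0.002,0,0,0,0,-1,0,0,0,0,0,0,-1,0,0,0,0,0,0]

```text
clock: 21.68
tcp_pos: [0.5558, -0.0788, 0.0963]
orientation: [0.005, 0.726, -0.687, -0.002]
wrist_force: [-1.7, -0.4, -0.5]
finger_gap: 0.0146
```

```bash
python3 go.py; python3 head.py|grep -A2 wrist
```

```text
tip in fork frame [ 0.0359  0.0004 -0.0037] rotvec to go [ 0.56 -0.25 -0.22] [-1.7 -0.4 -0.5] 0.014568299576426098 21.675
wrist exp [259.2 288.2] n 19
  mean 255.74 248.42 243 270 248 250
  at z .104, fork frame [-0.0094  0.0016 -0.002 ]
```

Call:
carry_out:
  moves: [-0.2,0,0,0,0,0,0,-0.2,0,0,0,0,0,0,-0.2,0,0.02,0,0.3,0,0,-0.2,0,0.02,-0.004,0.3,0,0,-1,0,0,-0.004,0,0,0]

```text
clock: 22.45
tcp_pos: [0.5181, -0.0809, 0.1056]
orientation: [-0.001, 0.727, -0.687, 0.004]
wrist_force: [0.0, -0.5, 0.8]
finger_gap: 0.0175
```

Call:
carry_out:
  moves: [-1,0,0,0,0,0,0,-1,0,0,0,0,0,0,-1,0,0,0,0,0,0,-1,0,0,0,0,0,0,-1,0,0,0,0,0,0]

```text
clock: 23.08
tcp_pos: [0.5213, -0.0813, 0.1061]
orientation: [-0.002, 0.727, -0.687, 0.006]
wrist_force: [-0.6, 0.3, -0.6]
finger_gap: -0.0001
```

```bash
python3 go.py; python3 head.py|grep -A3 wrist
```

```text
tip in fork frame [ 0.0013 -0.      0.0071] rotvec to go [-0.59 -0.31 -0.14] [-0.6  0.3 -0.6] -0.00011161193316390676 23.075
wrist exp [258.  214.7] n 58
  mean 265.09 165.34 257 274 164 167
  at z .104, fork frame [-0.0058 -0.0034 -0.002 ]
  on y=0 plane [0.0127 0.     0.1032]
```

Call:
carry_out:
  moves: [-1,0,-0.015,0,-0.5,0,0,-1,0,-0.008,0,0,0,0,-1,0,-0.005,0,0,0,0,-1,0,-0.006,0,0,0,0,-1,0,-0.008,0,0,0,0]

```text
clock: 23.85
tcp_pos: [0.5538, -0.0792, 0.1055]
orientation: [0.009, 0.726, -0.687, -0.004]
wrist_force: [-33.2, -5.0, 27.6]
finger_gap: 0.0004
```

```bash
python3 go.py; python3 head.py|grep -A3 wrist
```

```text
tip in fork frame [0.034  0.0001 0.0051] rotvec to go [ 1.09 -0.4  -0.24] [-33.2  -5.   27.6] 0.0003751347864771317 23.85
wrist exp [258.5 273.8] n 9
  mean 262.56 234.11 251 268 234 235
  at z .104, fork frame [-0.0084 -0.0021 -0.002 ]
  on y=0 plane [0.0318 0.     0.0828]
```

Call:
carry_out:
  moves: [-1,0,0.002,0,0,0,0,-1,0,0.02,0,0.5,0,0,-1,0,0.03,0,0.5,0,0,-1,0,0.02,-0.03,0,0,0,-1,0,0,-0.05,0,0,0]

```text
clock: 24.62
tcp_pos: [0.4763, -0.0816, 0.1838]
orientation: [0.004, 0.726, -0.688, -0.002]
wrist_force: [1.1, -0.1, 0.9]
finger_gap: -0.0001
```

Call:
carry_out:
  moves: [-1,0,0,0,0,0,0,-1,0,0,0,0,0,0,-1,0,0,0,0,0,0,-1,0,0,0,0,0,0,-1,0,0,0,0,0,0]

```text
clock: 25.25
tcp_pos: [0.4781, -0.0819, 0.185]
orientation: [0.003, 0.726, -0.688, 0.0]
wrist_force: [-0.7, 0.2, -0.2]
finger_gap: -0.0003
```

```bash
python3 go.py; python3 head.py|grep -A3 wrist; python3 - <<'E'
from h import *
w=cv2.imread('pics/h_wrist.png')[20:150,170:340];s=cv2.imread('pics/h_side.png')[140:250,185:315]
f=lambda i:cv2.resize(i,(390,560*0+int(390*i.shape[0]/i.shape[1])),interpolation=cv2.INTER_CUBIC)
a,b=f(w),f(s);H=max(len(a),len(b));c=np.zeros((H,790,3),np.uint8);c[:len(a),:390]=a;c[:len(b),400:]=b
cv2.imwrite('pics/fin.png',c)
E
```

```text
tip in fork frame [-0.0418  0.0018  0.0853] rotvec to go [ 0.25 -0.25 -0.25] [-0.7  0.2 -0.2] -0.00025536230674992665 25.25
wrist exp [259.6 119.3] n 205
  mean 258.88 77.86 247 271 74 83
  at z .104, fork frame [-0.0021  0.0004 -0.002 ]
  on y=0 plane [ 0.0023  0.     -0.0456]
```

View pics/fin.png

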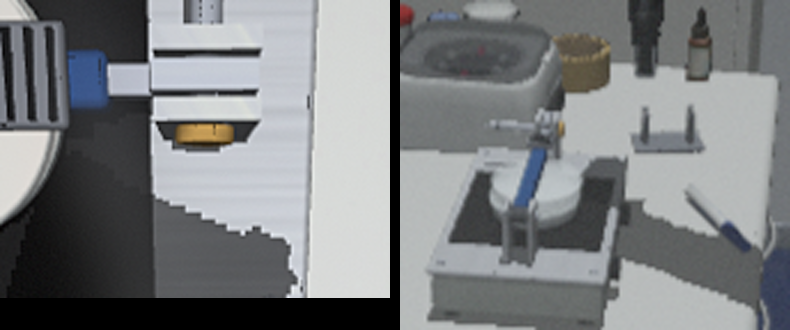

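The last picture shows the brass head against the front cheek, with the shaft coming out behind the fork. The bar is down, the dishes are centred under it, and the marker and dropper are standing clear.

```bash
python3 -c "
from workcell import env
print(env.hand_in())"
```

```text
the job is handed in; nothing more can be done
None
```

The bar is down and locked with the pin fully home, as far as my last checks show. I handed the job in at about 25 s on the robot's clock; the hand-in gives no verdict.

- **Bar:** I pressed it down at the pad until it hit the hard stop, reaching about 60 N at the wrist, and it stayed down afterwards.
- **Pin:** I took it from the stand and pushed it in by the shaft until the nose was about 35 mm past the fork's front face. I then let go.
- **Jam:** The first push on the head stalled because the pin had skewed. I gripped the head, straightened it, drove it in, and finished with shut fingers until it stopped at 33 N.
- **Last checks:** The last wrist picture shows the head against the front cheek and the shaft out behind. Its centre came out about 2 mm in front of the fork face, as expected with the shoulder seated, and 0.4 mm off the bore sideways. The arm is clear and reads no contact force.
- **Checks that disagreed:** Colour detection found the head only in the wrist view, not the side or top ones, so its final height was assumed. Some earlier sideways readings of the head were 3 mm or more off while the fingers hid part of it. The final unobstructed reading replaced them.
- **Surroundings:** The dishes, marker and dropper look undisturbed in the last picture. The red cup was outside that view, though the arm never went near it.

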